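# Lid the bisque jars

## Robot

A 7-joint arm with a two-finger parallel gripper is mounted at the origin on the work surface. World frame = base frame: x ahead of the robot, y to its left, z up, the work surface at z = 0. Lengths are in mm, angles in rad, forces in N, time in s.
With the tool pointing down it reaches from about 400 to 875 mm from the base axis. Payload 4.4 kg.
Tool frame: the origin (TCP) lies midway between the tips of the shut fingers; the grasp point (between the pads) lies 19 mm behind it (ctrl.grip_point_offset is the distance from the TCP to the grasp point, in mm); z points along the fingers, y is the line along which they close (so a half turn about z gives the same grasp; the last joint's range is limited). The gripper opens to 85 mm and grips with 20 to 120 N. Pads are 22 mm wide; open, the fingers measure 114 mm over their backs; the gripper's body (76 mm by 85 mm) begins 54 mm behind the grasp point. The pads swing forward as they close: fully open they stand 13 mm farther back than shut.
Start: joints at [-1.232, 0.628, 0.038, 1.517, -0.027, 0.996, -0.02], TCP at [255.971, 597.492, 231.313] pointing down, gripper open.
Joint ranges: [-3.06, 3.06], [-0.37, 2.12], [-1.25, 1.32], [0.18, 2.47], [-1.1, 4.24], [0.23, 1.98], [-2.94, 2.94]. Speed limits (rad/s): [2.57, 2.57, 3.14, 3.14, 3.14, 3.14, 3.14].

## Interface

Orientations are given as [roll, pitch, yaw] about the fixed x, y, z axes, in that order (R = Rz(yaw) Ry(pitch) Rx(roll)).
In Python, from cell import ctrl, viewer, ticket gives the robot as it stands (ctrl), with the cameras (viewer) and the job (ticket).
- The arm moves only by the shell command python3 nudge.py 'ROWS'. ROWS is a JSON list of rows, 1 to 12 of them, each written [[dx, dy, dz], [rx, ry, rz], opening]: dx, dy, dz in mm, then a rotation vector rx, ry, rz in rad, then the finger opening in mm; each row shifts and turns the commanded pose from where the row before left it, along the tool's axes as they then stand; what a row does not reach is not made up. A row lasts 1/10 s, in which the tool goes at most 50 mm and 0.15 rad, less where a joint would pass 70% of its speed; a pose out of reach is approached as far as the arm can. The fingers move at their own pace and stop on an object; the grip force is fixed at half the most. Time passes only in rows, so rows that do not move let the fingers close. It prints the time, the measured TCP pose, the force, the opening and the grip force at its end. Input that does not fit is refused with a message, and nothing moves.
- ctrl.read_state(): the state, without advancing time (a new reading comes with each control period).
- viewer.get_image(name): name is "scene" or "top" or "wrist"; returns the picture (384x512x3 uint8, blue, green, red); there is no depth.
- viewer.calibration(name): a dict with "fx", "fy", "cx", "cy" (pixels), "rvec" (rotation vector, rad) and "tvec" (3), from world to camera coordinates, as OpenCV has them; the wrist camera has in their place "hand_eye" (4x4, takes a point from camera to tool coordinates, whose origin is the TCP and whose axes are the flange's). Camera axes: x right, y down, z forward; pixel columns grow to the right and rows downward; lengths in mm; the calibration is good to about 2 mm. A picture is of the moment at which its call begins: read the wrist's pose just before it. calibration takes no time and is no camera call.
- ticket.finish_job(): hands the job in; it is judged then, once.
The state is a dict: "clock": time; "qpos": joint angles; "qd": joint speeds; "tau": joint torques, N m; "eef_pos": TCP position; "tool_rot": TCP orientation; "force": force on the tool from outside, world axes, zero at the start; "torque": the same for the moment, N m; "width": finger opening in mm; "gripper_force": force on a finger pad.
Only numpy, scipy, OpenCV 4.12 (cv2) and the standard library are available. Lean on these libraries where they do the work, as an engineer would, in place of code of your own. Each camera call takes 0.05 s, during which the arm holds its last target. There are 200 camera calls.

## Task

Put each of the four loose lids on the jar it belongs to, by shape and size, so that it sits fully home and level on the rim, with the square and the oblong lid turned to line up with their jars. Bisque chips easily, so set the lids down gently rather than dropping or ramming them, leave the jars standing where they are, and leave the brown bottle and the mug alone.

Things in the scene. Friction and masses are not known exactly. Their poses are not given: they have to be found in the camera images.
- jar_large: Large round jar without its lid, 94 mm outside diameter, 70 mm tall. Pale bisque clay. Stands open end up. Walls 8 mm thick, hollow. Origin: centre of the underside, z up. About 0.45 kg, loose.
- jar_small: Small round jar without its lid, 62 mm outside diameter, 60 mm tall (no handle). Pale bisque clay. Stands open end up. Walls 8 mm thick, hollow. Origin: centre of the underside, z up. About 0.3 kg, loose.
- jar_square: Square jar without its lid, 76 x 76 mm outside, 75 mm tall. Pale bisque clay. Stands open end up. Walls 8 mm thick, hollow. Origin: centre of the underside, z up. x and y along its sides. About 0.5 kg, loose.
- jar_oblong: Oblong jar without its lid, 102 mm (x) by 60 mm (y) outside, 55 mm tall. Pale bisque clay. Stands open end up. Walls 8 mm thick, hollow. Origin: centre of the underside, z up. About 0.4 kg, loose.
- lid_large: Lid of the large round jar: round plate of 100 mm diameter, round knob of 28 mm diameter. Bisque. Bottom up: plug 10 mm high (8 mm clear of the jar wall all round), plate 8 mm thick (overhangs the jar by 3 mm, rests on its rim), knob 18 to 42 mm above the origin. Starts on its plug. Origin: centre of the plug's underside, z up; seated, 10 mm below the jar's rim. About 0.13 kg.
- lid_small: Lid of the small round jar: round plate of 68 mm diameter, round knob of 22 mm diameter. Bisque. Bottom up: plug 10 mm high (8 mm clear of the jar wall all round), plate 8 mm thick (overhangs the jar by 3 mm, rests on its rim), knob 18 to 42 mm above the origin. Starts on its plug. Origin: centre of the plug's underside, z up; seated, 10 mm below the jar's rim. About 0.06 kg.
- lid_square: Lid of the square jar: plate 82 x 82 mm, square knob 24 x 24 mm, sides along x and y like the plate's. Bisque. Bottom up: plug 10 mm high (8 mm clear of the jar wall all round), plate 8 mm thick (overhangs the jar by 3 mm, rests on its rim), knob 18 to 42 mm above the origin. Starts on its plug. Origin: centre of the plug's underside, z up; seated, 10 mm below the jar's rim. About 0.12 kg.
- lid_oblong: Lid of the oblong jar: plate 108 mm (x) by 66 mm (y), bar-shaped knob 44 mm (x) by 16 mm (y). Bisque. Bottom up: plug 10 mm high (8 mm clear of the jar wall all round), plate 8 mm thick (overhangs the jar by 3 mm, rests on its rim), knob 18 to 42 mm above the origin. Starts on its plug. Origin: centre of the plug's underside, z up; seated, 10 mm below the jar's rim. About 0.12 kg.
- amber_bottle: Bystander, to be left alone: brown glass bottle with black cap, 50 mm diameter, 100 mm tall, standing among the ware. Origin: centre of the underside, z up.
- mug: Bystander, to be left alone: bisque drinking mug with a loop handle at its +y side, 60 mm diameter, 80 mm tall, thin 4 mm wall, standing among the ware. It has no lid. Origin: centre of the underside, z up.

How it is judged:
By the outcome, as a careful person would: the job done as asked, in the order asked, and still so for the second after the job is handed in, with the robot touching nothing.
It also fails if it takes over 118 s, if anything falls off the work surface, if the arm or the gripper's body presses on something with over 40 N, if the wrist force passes 120 N, or if a joint passes its speed limit or range.

## Working session

There is one attempt and no reset: what is moved stays moved. The work goes in short steps, Python scripts to look and compute and a shell command to move; the robot and the scene stay as the last step left them, time stands still between calls to the robot, and variables do not carry over. Pictures are saved under pics/ and viewed, at most 14 in all, crops included, and the job is handed in when it is done.

```bash
ls; mkdir -p pics
python3 - <<'E'
from cell import ctrl, viewer, ticket
import cv2
for n in("scene","top","wrist"):
    cv2.imwrite(f"pics/{n}0.png",viewer.get_image(n)); print(n,viewer.calibration(n))
s=ctrl.read_state();print(s)
E
```

```text
cell.py
nudge.py
pics
scene {'fx': 375.898000578939, 'fy': 375.898000578939, 'cx': 254.76800476332141, 'cy': 193.15592540323092, 'rvec': array([ 0.84885614,  2.61558183, -0.97630757]), 'tvec': array([ 393.62330697, -185.37834346, 1373.23852186])}
top {'fx': 480.23218608681617, 'fy': 480.23218608681617, 'cx': 253.47017547979976, 'cy': 194.91506735238414, 'rvec': array([ 2.00931247, -2.21860972,  0.22601893]), 'tvec': array([  49.9800153 ,  518.89106617, 1114.25105251])}
wrist {'fx': 268.4680601872911, 'fy': 268.4680601872911, 'cx': 252.67129279590733, 'cy': 191.69313981865105, 'hand_eye': array([[-1.05984084e-03, -9.44975621e-01, -3.27139041e-01,
         8.44997438e+01],
       [ 9.99999290e-01, -1.17980080e-03,  1.68255399e-04,
        -2.35196831e-01],
       [-5.44956152e-04, -3.27138630e-01,  9.44976201e-01,
        -1.41196822e+02],
       [ 0.00000000e+00,  0.00000000e+00,  0.00000000e+00,
         1.00000000e+00]])}
{'clock': 0.15, 'qpos': array([-1.23179264,  0.62909484,  0.03843126,  1.51811619, -0.02698606,
        0.99634871, -0.01994894]), 'qd': array([ 0.00258793, -0.00169723,  0.00117671, -0.00421501, -0.00085619,
       -0.00061841, -0.00015953]), 'tau': array([ 2.06120734e-03, -5.63806272e+01,  1.22770429e+00, -1.93652594e+01,
        1.10712883e-02,  7.33805500e-03,  7.05382922e-05]), 'eef_pos': array([255.77135203, 597.04456018, 230.63229257]), 'tool_rot': array([-3.14014281e+00,  6.24013752e-06,  2.73686198e+00]), 'force': array([ 0.07458114, -0.52517998,  0.58890634]), 'torque': array([-0.01647918,  0.03918655,  0.00231271]), 'gripper_force': 0.0, 'width': 85.26476233670219}
```

View pics/top0.png

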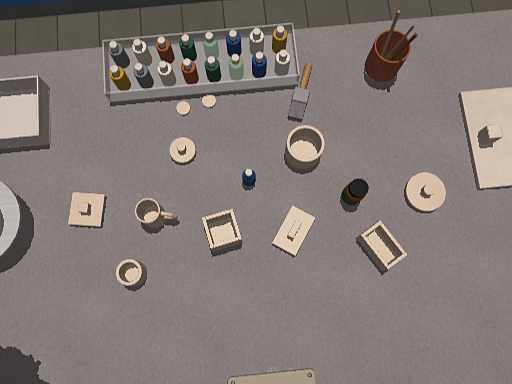

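View pics/scene0.png

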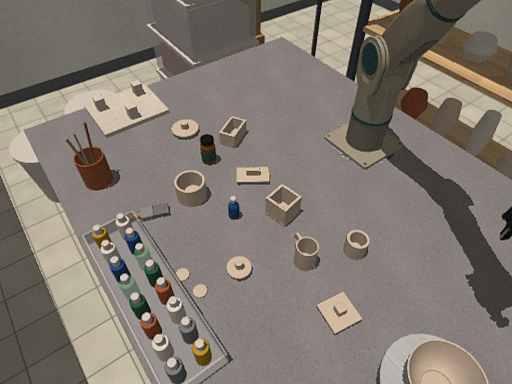

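```bash
cat > h.py <<'E'
import numpy as np,cv2
from cell import ctrl, viewer, ticket
from scipy.spatial.transform import Rotation as R
def cam(n):
    """camera centre and rotation (camera to world), intrinsics"""
    k=viewer.calibration(n)
    if n=="wrist":
        s=ctrl.read_state(); A=R.from_euler('xyz',s["tool_rot"]).as_matrix(); H=k["hand_eye"]
        return s["eef_pos"]+A@H[:3,3],A@H[:3,:3],k
    M=cv2.Rodrigues(k["rvec"])[0]
    return -M.T@k["tvec"],M.T,k
def cast(c,uv,z):
    C,M,k=c; uv=np.asarray(uv,float).reshape(-1,2)
    d=np.c_[(uv[:,0]-k["cx"])/k["fx"],(uv[:,1]-k["cy"])/k["fy"],np.ones(len(uv))]@M.T
    return C+d*((z-C[2])/d[:,2:])
E
python3 - <<'E'
from h import *
im=cv2.imread("pics/top0.png"); c=cam("top"); print("cam",c[0])
hsv=cv2.cvtColor(im,cv2.COLOR_BGR2HSV)
for p in [(182,160),(87,200),(305,158),(297,245),(220,215),(200,220),(60,250),(290,220)]: print(p,hsv[p[1],p[0]])
cv2.imwrite("pics/c1.png",cv2.resize(im[110:300,60:260],None,fx=4,fy=3.15*4/3.15,interpolation=2)[:600,:800] if 0 else cv2.resize(im[130:280,60:260],None,fx=4,fy=4,interpolation=2))
cv2.imwrite("pics/c2.png",cv2.resize(im[125:275,260:460],None,fx=4,fy=4,interpolation=2))
E
```

```text
cam [ 283.85779073   18.89141459 1196.81628398]
(182, 160) [ 16  54 226]
(87, 200) [ 15  59 216]
(305, 158) [ 13  57 220]
(297, 245) [ 13  54 223]
(220, 215) [ 21  44 175]
(200, 220) [  0  17 132]
(60, 250) [  0  17 137]
(290, 220) [ 14  52 224]
```

View pics/c1.png

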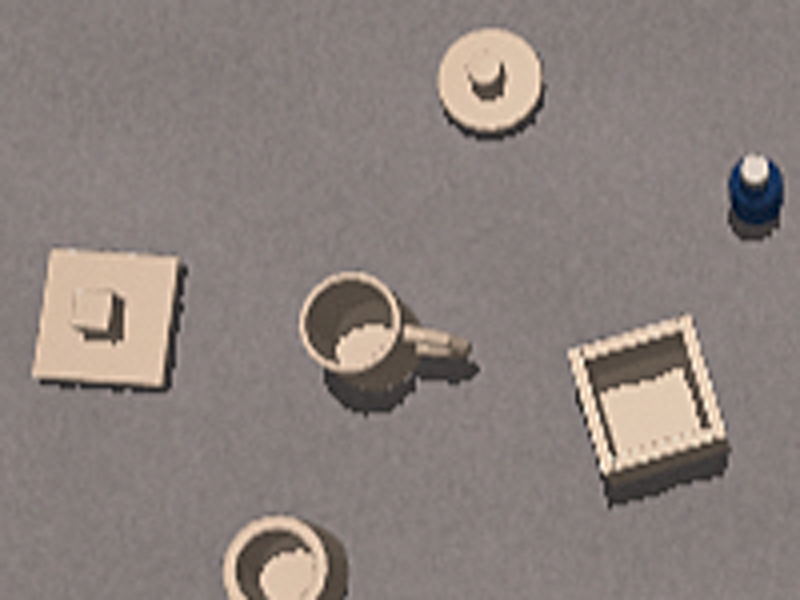

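View pics/c2.png

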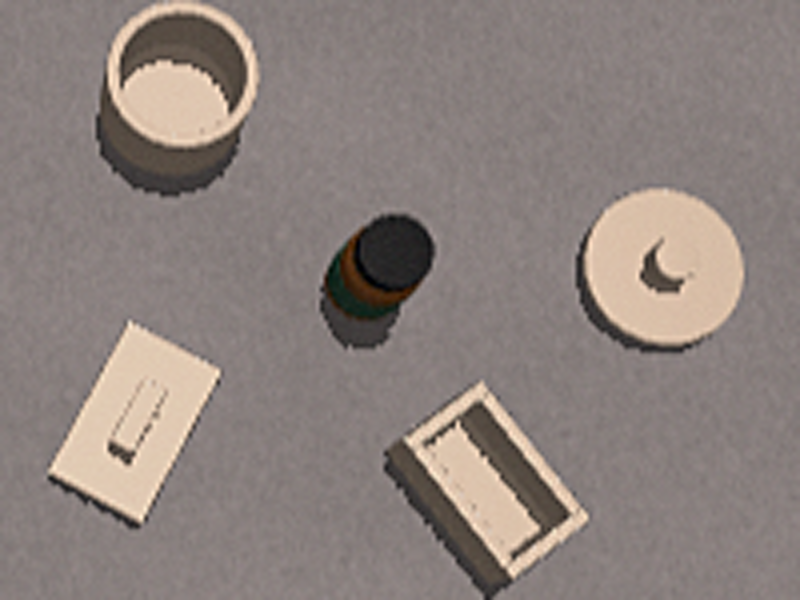

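```bash
cat > det.py <<'E'
from h import *
Z=dict(jar_large=70,jar_small=60,jar_square=75,jar_oblong=55,lid_large=18,lid_small=18,lid_square=18,lid_oblong=18)
PX=dict(jar_large=(304,147),jar_small=(130,273),jar_square=(222,230),jar_oblong=(382,246),lid_large=(426,192),lid_small=(182,150),lid_square=(87,210),lid_oblong=(294,231))
def detect(im,c,px=PX,Zs=Z,vmin=180,f=4):
    im=cv2.resize(im,None,fx=f,fy=f,interpolation=cv2.INTER_CUBIC)
    hsv=cv2.cvtColor(im,cv2.COLOR_BGR2HSV); m=((hsv[...,2]>vmin)&(hsv[...,1]>35)).astype(np.uint8)
    cs=cv2.findContours(m,cv2.RETR_EXTERNAL,cv2.CHAIN_APPROX_NONE)[0]; out={}
    for n,p in px.items():
        b=[x for x in cs if cv2.contourArea(x)>100 and cv2.pointPolygonTest(x,(p[0]*f+0.,p[1]*f+0.),True)>-4*f]
        if not b: print(n,"none"); continue
        h=cv2.convexHull(max(b,key=cv2.contourArea)).reshape(-1,2)
        w=cast(c,(h+.5)/f-.5,Zs[n])[:,:2].astype(np.float32)
        if "quare" in n or "oblong" in n:
            (x,y),(a,bb),t=cv2.minAreaRect(w)
            if a<bb: a,bb,t=bb,a,t+90
            out[n]=(x,y,t%180 if "obl" in n else t%90)
        else:
            (x,y),r=cv2.minEnclosingCircle(w); e=cv2.fitEllipse(w); a,bb=e[1]; x,y=e[0]; out[n]=(x,y,0)
        print(f"{n:11s} x {x:.1f} y {y:.1f} deg {out[n][2]:.1f} dims {a:.1f} {bb:.1f} r {np.hypot(x,y):.0f}")
    return out
E
python3 - <<'E'
from det import *
detect(cv2.imread("pics/top0.png"),cam("top"))
print("bottle",cast(cam("top"),(356,188),100),"mug",cast(cam("top"),(148,211),80),"blue",cast(cam("top"),(249,172),45))
E
```

```text
jar_large   x 635.6 y -140.4 deg 0.0 dims 92.5 92.8 r 651
jar_small   x 366.4 y 308.5 deg 0.0 dims 60.1 60.5 r 479
jar_square  x 445.6 y 82.1 deg 11.6 dims 76.8 76.2 r 453
jar_oblong  x 371.1 y -297.8 deg 30.3 dims 102.0 60.1 r 476
lid_large   x 496.0 y -433.0 deg 0.0 dims 98.1 98.6 r 658
lid_small   x 665.7 y 168.3 deg 0.0 dims 65.7 67.2 r 687
lid_square  x 535.2 y 417.4 deg 80.4 dims 81.9 81.0 r 679
lid_oblong  x 431.6 y -91.5 deg 145.5 dims 107.4 65.1 r 441
bottle [[ 504.33679943 -240.91580883  100.        ]] mug [[501.86439765 250.51896872  80.        ]] blue [[581.81039945   3.63721816  45.        ]]
```

```bash
cat > go.py <<'E'
import sys
from h import *
# x y z yaw_deg: what is left to go, in tool axes
x,y,z,w=map(float,sys.argv[1:5]); s=ctrl.read_state()
A=R.from_euler('xyz',s["tool_rot"]); B=R.from_euler('xyz',[np.pi,0,np.radians(w)])
np.set_printoptions(precision=3,suppress=True)
print("t",A.inv().apply(np.array([x,y,z])-s["eef_pos"]),"r",(A.inv()*B).as_rotvec(),"at",s["eef_pos"],"f",s["force"],"w",s["width"])
E
python3 go.py 535.2 417.4 120 170.4
python3 nudge.py '[[[-20, -3, 6], [0, 0, 0], 60], [[-40, -7, 14], [0, 0, 0], 60], [[-40, -7, 14], [0, 0, 0], 60], [[-40, -7, 14], [0, 0, 0], 60], [[-40, -7, 14], [0, 0, 0], 60], [[-40, -7, 14], [0, 0, 0], 60], [[-40, -7, 14], [0, 0, 0], 60], [[-40, -7, 14], [0, 0, 0], 60], [[-27, -3, 6], [0, 0, 0], 60], [[0, 0, 0], [0, 0, -0.12], 60], [[0, 0, 0], [0, 0, -0.117], 60], [[0, 0, 0], [0, 0, 0], 60]]'; python3 go.py 535.2 417.4 120 170.4
python3 - <<'E'
from det import *
c=cam("wrist"); im=viewer.get_image("wrist"); cv2.imwrite("pics/w1.png",im)
C,M,k=c; d=M.T@(np.array([535.2,417.4,18])-C); px=(d[0]/d[2]*k["fx"]+k["cx"],d[1]/d[2]*k["fy"]+k["cy"]); print(px)
detect(im,c,{"lid_square":px})
E
```

```text
clock: 1.35
eef_pos: [534.9, 417.7, 120.7]
tool_rot: [-3.141, -0.001, 2.973]
force: [0.2, 0.5, -0.5]
width: 59.9
gripper_force: 0.0
t [-0.378 -0.207  0.742] r [-0.    -0.001 -0.001] at [534.862 417.667 120.742] f [ 0.234  0.495 -0.487] w 59.926153257247776
(np.float64(252.67398376792386), np.float64(192.2445952388977))
lid_square  x 544.4 y 414.4 deg 80.3 dims 80.0 58.1 r 684
```

View pics/w1.png

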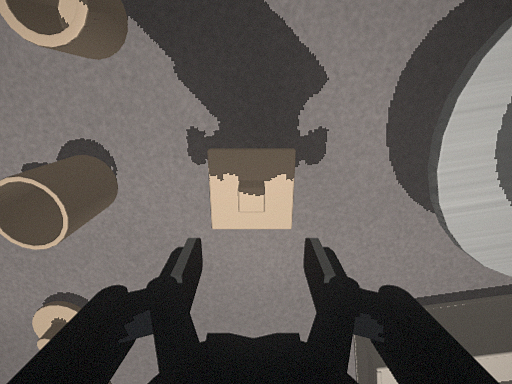

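```bash
python3 - <<'E'
from h import *
w=cast(cam("wrist"),[(208,149),(295,149),(294,229.5),(210,229.5)],18);print(w,w.mean(0))
E
python3 nudge.py '[[[0, 0, 20], [0, 0, 0], 60], [[0, 0, 30], [0, 0, 0], 60], [[0, 0, 25], [0, 0, 0], 60], [[0, 0, 12], [0, 0, 0], 60], [[0, 0, 6], [0, 0, 0], 60], [[0, 0, 0], [0, 0, 0], 60]]'; python3 go.py 535.2 417.4 23 170.4
```

```text
[[487.04209718 384.64825068  18.        ]
 [500.58811141 462.83427143  18.        ]
 [581.58901465 452.04552684  18.        ]
 [567.07438694 368.34141985  18.        ]] [534.07340255 416.9673672   18.        ]
clock: 2.0
eef_pos: [534.7, 418.3, 28.1]
tool_rot: [-3.141, -0.0, 2.973]
force: [0.0, -0.1, -0.5]
width: 59.9
gripper_force: 0.0
t [-0.616 -0.76   5.094] r [-0.    -0.    -0.001] at [534.722 418.254  28.094] f [ 0.017 -0.052 -0.543] w 59.89711652195837
```

```bash
python3 nudge.py '[[[-0.6, -0.7, 4], [0, 0, 0], 60], [[0, 0, 0], [0, 0, 0], 45], [[0, 0, 0], [0, 0, 0], 10], [[0, 0, 0], [0, 0, 0], 10], [[0, 0, 0], [0, 0, 0], 10], [[0, 0, 0], [0, 0, 0], 10], [[0, 0, 0], [0, 0, 0], 10], [[0, 0, 0], [0, 0, 0], 10]]'; python3 go.py 445.6 82.1 160 191.6
```

```text
clock: 2.8
eef_pos: [536.0, 417.7, 25.3]
tool_rot: [3.14, 0.001, 2.974]
force: [0.1, -0.9, 6.4]
width: 22.6
gripper_force: 60.9
t [  32.815 -345.858 -135.116] r [ 0.001  0.001 -0.37 ] at [535.95  417.725  25.302] f [ 0.119 -0.87   6.44 ] w 22.58017132369196
```

```bash
python3 nudge.py '[[[0, 0, -5], [0, 0, 0], 10], [[0, 0, -15], [0, 0, 0], 10], [[0, 0, -30], [0, 0, 0], 10], [[0, 0, -40], [0, 0, 0], 10], [[0, 0, -40], [0, 0, 0], 10], [[0, 0, -15], [0, 0, 0], 10], [[0, 0, 0], [0, 0, 0], 10]]'; python3 go.py 445.6 82.1 170 191.6
python3 - <<'E'
from h import *
cv2.imwrite("pics/w2.png",viewer.get_image("wrist"))
E
```

```text
clock: 3.5
eef_pos: [536.7, 418.5, 172.6]
tool_rot: [3.137, 0.004, 2.974]
force: [1.5, -0.1, -2.5]
width: 22.7
gripper_force: 60.1
t [  33.612 -346.902    0.946] r [ 0.004  0.004 -0.37 ] at [536.686 418.505 172.613] f [ 1.518 -0.089 -2.516] w 22.744625263981725
```

View pics/w2.png

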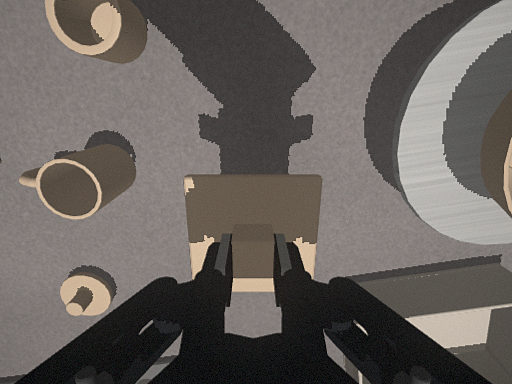

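Run:
```python
from h import *
a=cv2.resize(cv2.imread("pics/w2.png")[160:310,160:350],None,fx=2.2,fy=2.2,interpolation=2)
im=viewer.get_image("scene"); C,M,k=cam("scene"); d=M.T@(np.array([536,418,160])-C); u,v=int(d[0]/d[2]*k["fx"]+k["cx"]),int(d[1]/d[2]*k["fy"]+k["cy"]);print(u,v)
b=cv2.resize(im[v-50:v+50,u-60:u+60],(396,330),interpolation=2)
cv2.imwrite("pics/c3.png",np.hstack([a[:330,:400],b]))
```

```text
349 285
```

View pics/c3.png

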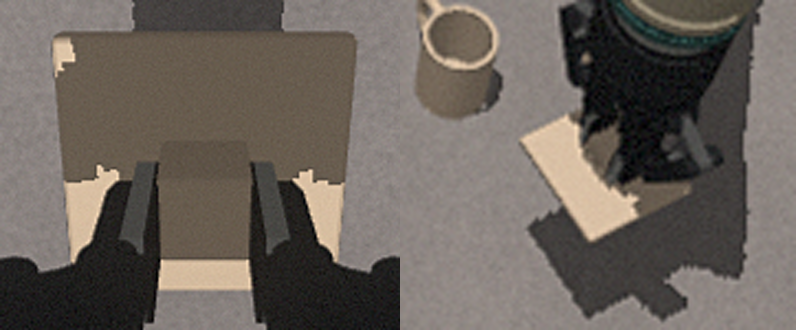

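Run:
```python
from h import *
k=viewer.calibration("wrist"); H=k["hand_eye"]
P=np.array([[41,41,18],[41,-41,18],[-41,41,18],[-41,-41,18],[12,12,42],[12,-12,42],[-12,12,42],[-12,-12,42]],float)
# image left = tool -y ; lid frame z up: x=tool x, y=-tool y
q=np.array([[52,31],[357,31],[72,290],[338,290],[160,178],[250,178],[160,258],[251,258]],float)/2.2+160-.3
K=np.array([[k["fx"],0,k["cx"]],[0,k["fy"],k["cy"]],[0,0,1]])
for sel in (slice(0,8),slice(0,4)):
    ok,r,t=cv2.solvePnP(P[sel],q[sel],K,None,flags=cv2.SOLVEPNP_ITERATIVE if 1 else 0)
    A=H[:3,:3]@cv2.Rodrigues(r)[0]; print(np.degrees(R.from_matrix(A@np.diag([1,-1,-1])).as_rotvec()), (H[:3,:3]@t).ravel()+H[:3,3])
    print((cv2.projectPoints(P[sel],r,t,K,None)[0].reshape(-1,2)-q[sel]).round(1).tolist())
```

```text
[ 0.05090272 -0.34298275  0.00871937] [ 1.18591242 -0.13554351 28.12516012]
[[-0.6, 1.5], [0.9, 1.3], [0.4, -0.2], [-0.5, -0.4], [-1.9, -1.2], [2.0, -1.3], [-0.8, 0.3], [0.4, 0.2]]
[-0.18378404 -2.26197405 -0.03017347] [ 0.95572612 -0.13780673 28.6137257 ]
[[-0.0, 0.0], [0.1, -0.1], [0.1, 0.0], [-0.2, 0.1]]
```

```bash
python3 nudge.py '[[[2, -20, 0], [0, 0, 0], 10], [[4, -40, 0], [0, 0, 0], 10], [[4, -45, 0], [0, 0, 0], 10], [[4, -45, 0], [0, 0, 0], 10], [[4, -45, 0], [0, 0, 0], 10], [[4, -45, 0], [0, 0, 0], 10], [[4, -45, 0], [0, 0, 0], 10], [[4, -40, 0], [0, 0, 0], 10], [[3, -22, 0], [0, 0, 0], 10], [[0, 0, 0], [0, 0, -0.12], 10], [[0, 0, 0], [0, 0, -0.13], 10], [[0, 0, 0], [0, 0, -0.12], 10]]';python3 nudge.py '[[[0, 0, 0], [0, 0, 0], 10]]'; python3 go.py 446.6 82.3 105 191.6
```

```text
clock: 4.8
eef_pos: [443.2, 80.1, 167.6]
tool_rot: [3.141, -0.004, -2.935]
force: [-0.1, 0.5, -1.8]
width: 22.3
gripper_force: 60.0
clock: 4.9
eef_pos: [443.3, 80.3, 167.7]
tool_rot: [3.141, -0.004, -2.939]
force: [0.5, 0.3, -1.5]
width: 22.7
gripper_force: 60.0
t [-3.88   1.254 62.662] r [ 0.001 -0.004 -0.   ] at [443.315  80.306 167.677] f [ 0.508  0.263 -1.54 ] w 22.725870519208232
```

```bash
python3 nudge.py '[[[-2, 0.6, 10], [0, 0, 0], 10], [[-2, 0.6, 20], [0, -0.004, 0], 10], [[0, 0, 20], [0, 0, 0], 10], [[0, 0, 10], [0, 0, 0], 10], [[0, 0, 3], [0, 0, 0], 10], [[0, 0, 0], [0, 0, 0], 10], [[0, 0, 0], [0, 0, 0], 10]]'; python3 go.py 446.6 82.3 91 191.6
python3 - <<'E'
from h import *
cv2.imwrite("pics/w3.png",viewer.get_image("wrist"))
E
```

```text
clock: 5.6
eef_pos: [449.0, 82.9, 106.7]
tool_rot: [3.142, 0.005, -2.94]
force: [-0.7, 0.1, -1.6]
width: 22.8
gripper_force: 60.0
t [ 2.58  -0.12  15.652] r [ 0.     0.005 -0.001] at [449.03   82.92  106.664] f [-0.721  0.065 -1.588] w 22.812866759472186
```

View pics/w3.png

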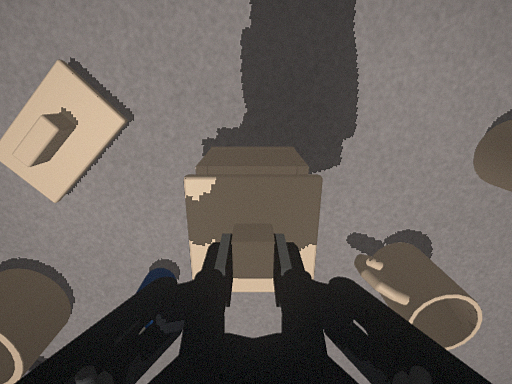

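```bash
python3 nudge.py '[[[2.6, 0, 0], [0, 0.005, 0], 10], [[0, 0, 4], [0, 0, 0], 10], [[0, 0, 4], [0, 0, 0], 10], [[0, 0, 2], [0, 0, 0], 10], [[0, 0, 0], [0, 0, 0], 10]]'; python3 nudge.py '[[[0, 0, 1], [0, 0, 0], 10], [[0, 0, 0], [0, 0, 0], 10]]'|sed -n 2,4p; python3 nudge.py '[[[0, 0, 1], [0, 0, 0], 10], [[0, 0, 0], [0, 0, 0], 10]]'|sed -n 2,4p
```

```text
clock: 6.15
eef_pos: [445.8, 82.2, 95.9]
tool_rot: [3.142, -0.002, -2.939]
force: [-0.7, -0.5, -0.6]
width: 22.5
gripper_force: 60.0
eef_pos: [446.1, 82.2, 95.2]
tool_rot: [3.142, -0.001, -2.939]
force: [-0.5, 0.4, -1.7]
eef_pos: [446.1, 82.2, 94.2]
tool_rot: [3.142, -0.001, -2.939]
force: [0.2, -1.0, -2.1]
```

```bash
for i in 1 2 3 4; do python3 nudge.py '[[[0, 0, 1], [0, 0, 0], 10], [[0, 0, 0], [0, 0, 0], 10]]'|sed -n '2p;4p'; done
```

```text
eef_pos: [446.0, 82.2, 93.2]
force: [-0.5, -0.4, -1.6]
eef_pos: [446.1, 82.2, 92.2]
force: [0.2, -0.2, -2.3]
eef_pos: [446.0, 82.2, 91.2]
force: [0.5, 0.1, -2.0]
eef_pos: [446.2, 82.2, 90.3]
force: [-0.3, -0.6, -0.7]
```

```bash
for i in 1 2; do python3 nudge.py '[[[0, 0, 0.5], [0, 0, 0], 10], [[0, 0, 0], [0, 0, 0], 10]]'|sed -n '2p;4p'; done
```

```text
eef_pos: [446.1, 82.2, 90.2]
force: [-1.0, 0.1, 5.9]
eef_pos: [446.2, 82.3, 90.2]
force: [-1.8, -0.1, 11.4]
```

```bash
python3 nudge.py '[[[0, 0, -0.7], [0, 0, 0], 10], [[0, 0, 0], [0, 0, 0], 25], [[0, 0, 0], [0, 0, 0], 30], [[0, 0, 0], [0, 0, 0], 38], [[0, 0, 0], [0, 0, 0], 45], [[0, 0, 0], [0, 0, 0], 45], [[0, 0, -10], [0, 0, 0], 45], [[0, 0, -25], [0, 0, 0], 45], [[0, 0, -25], [0, 0, 0], 45], [[0, 0, -10], [0, 0, 0], 45], [[0, 0, 0], [0, 0, 0], 45]]'; python3 go.py 431.6 -91.5 110 145.5
```

```text
clock: 8.85
eef_pos: [447.2, 82.4, 161.4]
tool_rot: [3.142, 0.003, -2.94]
force: [-0.1, -0.3, 0.3]
width: 44.8
gripper_force: 0.0
t [  50.318 -167.26    51.31 ] r [0.001 0.002 0.804] at [447.218  82.426 161.445] f [-0.141 -0.293  0.286] w 44.79262802595509
```

```bash
python3 nudge.py '[[[7, -27, 0], [0, 0, 0], 45], [[12, -40, 0], [0, 0, 0], 45], [[12, -40, 0], [0, 0, 0], 45], [[12, -40, 10], [0, 0, 0], 45], [[7, -20, 20], [0, 0, 0.134], 45], [[0, 0, 20], [0, 0, 0.134], 45], [[0, 0, 0], [0, 0, 0.134], 45], [[0, 0, 0], [0, 0, 0.134], 45], [[0, 0, 0], [0, 0, 0.134], 45], [[0, 0, 0], [0, 0, 0.134], 45], [[0, 0, 0], [0, 0, 0], 45], [[0, 0, 0], [0, 0, 0], 45]]' >/dev/null; python3 go.py 431.6 -91.5 26 145.5
python3 - <<'E'
from det import *
c=cam("wrist");w=viewer.get_image("wrist");t=viewer.get_image("top")
cv2.imwrite("pics/w4.png",np.hstack([w,t[100:300,20:520-0][:200].repeat(1,0) if 0 else cv2.copyMakeBorder(t[130:330,120:400],0,184,0,0,cv2.BORDER_CONSTANT)])) 
detect(t,cam("top"),{"jar_square":(222,228),"jar_small":PX["jar_small"],"jar_large":PX["jar_large"],"jar_oblong":PX["jar_oblong"]},dict(Z,jar_square=83))
C,M,k=c; d=M.T@(np.array([431.6,-91.5,18])-C); px=(d[0]/d[2]*k["fx"]+k["cx"],d[1]/d[2]*k["fy"]+k["cy"]); print(px)
detect(w,c,{"lid_oblong":px})
E
```

```text
t [-1.434  0.756 83.43 ] r [-0.002 -0.002  0.004] at [430.186 -91.288 109.433] f [-0.139  0.002 -0.667] w 45.25626033860651
jar_square  x 446.4 y 82.8 deg 11.9 dims 82.0 81.6 r 454
jar_small   x 366.4 y 308.6 deg 0.0 dims 60.3 60.6 r 479
jar_large   x 635.6 y -140.4 deg 0.0 dims 92.5 93.0 r 651
jar_oblong none
(np.float64(253.728150994082), np.float64(197.21024470522957))
lid_oblong  x 443.6 y -101.2 deg 145.5 dims 72.7 64.1 r 455
```

View pics/w4.png

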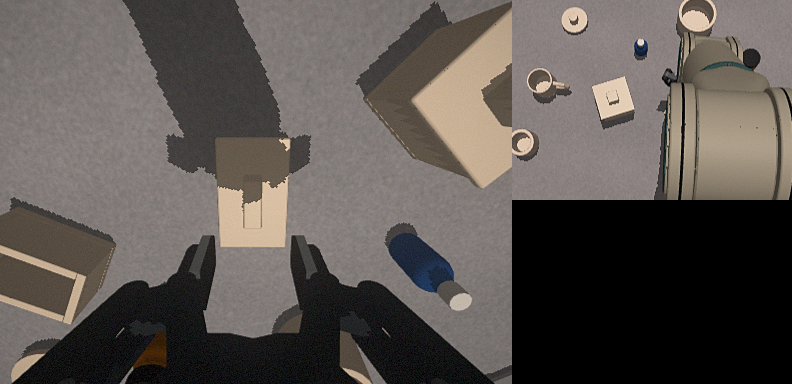

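```bash
python3 nudge.py '[[[-0.7, 0.4, 15], [0, -0.002, 0.004], 45], [[-0.7, 0.4, 25], [0, 0, 0], 45], [[0, 0, 25], [0, 0, 0], 45], [[0, 0, 12], [0, 0, 0], 45], [[0, 0, 6], [0, 0, 0], 45], [[0, 0, 0], [0, 0, 0], 45]]';python3 go.py 431.6 -91.5 25 145.5
```

```text
clock: 10.75
eef_pos: [432.8, -91.8, 34.1]
tool_rot: [-3.134, -0.019, 2.539]
force: [-0.3, 0.1, -0.5]
width: 45.2
gripper_force: 0.0
t [ 0.941 -0.376  9.083] r [-0.008 -0.019 -0.001] at [432.766 -91.762  34.061] f [-0.261  0.145 -0.526] w 45.16220979297518
```

```bash
python3 nudge.py '[[[0, 0, 0], [0, 0, 0], 45], [[0, 0, 0], [0, 0, 0], 45]]' >/dev/null;python3 go.py 431.6 -91.5 25 145.5; python3 -c "
from cell import ctrl, viewer, ticket;print(ctrl.read_state()['qpos'].round(3))"
```

```text
t [ 1.446 -0.662 10.089] r [-0.008 -0.016 -0.003] at [433.346 -91.809  35.059] f [-0.222  0.237 -0.203] w 44.96243363313336
[ 0.215  0.716 -0.101  2.209  0.273  0.246  0.838]
```

```bash
python3 nudge.py '[[[0, 0, 0], [0, 0.03, 0], 45], [[1.4, -0.7, 3], [0, 0, 0], 45], [[0, 0, 3], [0, 0.01, 0], 45], [[0, 0, 3], [0, 0, 0], 45], [[0, 0, 0], [0, 0, 0], 45], [[0, 0, 0], [0, 0, 0], 45]]' >/dev/null;python3 go.py 431.6 -91.5 25 145.5; python3 -c "
from cell import ctrl, viewer, ticket;print(ctrl.read_state()['qpos'].round(3))"
```

```text
t [-0.75   0.092  0.658] r [-0.008 -0.057 -0.003] at [430.966 -91.166  25.7  ] f [ 0.794 -0.634 -0.105] w 44.90035323339977
[ 0.253  0.743 -0.139  2.182  0.273  0.286  0.849]
```

```bash
python3 nudge.py '[[[-0.7, 0, 0], [-0.008, 0, 0], 40], [[0, 0, 0], [0, 0, 0], 30], [[0, 0, 0], [0, 0, 0], 3], [[0, 0, 0], [0, 0, 0], 3], [[0, 0, 0], [0, 0, 0], 3], [[0, 0, 0], [0, 0, 0], 3], [[0, 0, 0], [0, 0, 0], 3], [[0, 0, 0], [0, 0, 0], 3]]';python3 go.py 431.6 -91.5 25 145.5
```

```text
clock: 12.35
eef_pos: [431.8, -91.9, 25.9]
tool_rot: [-3.141, -0.057, 2.536]
force: [-0.8, 0.1, 5.3]
width: 14.4
gripper_force: 59.4
t [0.308 0.186 0.956] r [-0.    -0.057 -0.003] at [431.792 -91.858  25.937] f [-0.833  0.139  5.251] w 14.441403348115772
```

```bash
sed -i 's/x,y,z,w=map(float,sys.argv\[1:5\])/x,y,z,w,ty=map(float,(sys.argv[1:]+[0])[:5])/; s/B=\(.*\)$/B=\1*R.from_rotvec([0,ty,0])/' go.py
python3 nudge.py '[[[0, 0, -5], [0, 0, 0], 3], [[0, 0, -15], [0, 0, 0], 3], [[0, 0, -30], [0, 0, 0], 3], [[0, 0, -40], [0, 0, 0], 3], [[0, 0, -30], [0, 0, 0], 3], [[0, 0, -10], [0, 0, 0], 3], [[0, 0, 0], [0, 0, 0], 3]]'; python3 go.py 371.1 -297.8 150 30.3 0.057
```

```text
clock: 13.05
eef_pos: [438.7, -96.1, 156.6]
tool_rot: [3.141, -0.054, 2.536]
force: [-0.0, 0.0, -2.5]
width: 15.0
gripper_force: 58.8
t [ -59.481 -204.369    3.151] r [-0.111  0.001  2.004] at [438.739 -96.067 156.58 ] f [-0.039  0.044 -2.547] w 14.981227640110545
```

```bash
python3 nudge.py '[[[-5, -18, 0], [0, 0, 0], 3], [[-10, -34, 1], [0, 0, 0], 3], [[-10, -34, 1], [0, 0, 0], 3], [[-10, -34, 1], [0, 0, 0], 3], [[-10, -34, 0], [0, 0, 0], 3], [[-10, -34, 0], [0, 0, 0], 3], [[-4, -16, 0], [0, 0, 0], 3], [[0, 0, 0], [-0.008, 0, 0.143], 3], [[0, 0, 0], [-0.008, 0, 0.143], 3], [[0, 0, 0], [-0.008, 0, 0.143], 3], [[0, 0, 0], [-0.008, 0, 0.143], 3], [[0, 0, 0], [-0.008, 0, 0.143], 3]]'>/dev/null; python3 nudge.py '[[[0, 0, 0], [-0.008, 0, 0.143], 3], [[0, 0, 0], [-0.008, 0, 0.143], 3], [[0, 0, 0], [-0.008, 0, 0.143], 3], [[0, 0, 0], [-0.008, 0, 0.143], 3], [[0, 0, 0], [-0.008, 0, 0.143], 3], [[0, 0, 0], [-0.008, 0, 0.143], 3], [[0, 0, 0], [-0.008, 0, 0.143], 3], [[0, 0, 0], [-0.008, 0, 0.143], 3], [[0, 0, 0], [-0.008, 0, 0.143], 3], [[0, 0, 0], [0, 0, 0], 3], [[0, 0, 0], [0, 0, 0], 3]]'; python3 go.py 371.1 -297.8 88 30.3 0.057
```

```text
clock: 15.35
eef_pos: [369.4, -296.5, 148.1]
tool_rot: [-3.139, -0.054, 0.535]
force: [0.3, -0.8, -1.4]
width: 14.3
gripper_force: 58.8
t [-2.434  2.185 60.009] r [-0.003  0.003  0.006] at [ 369.401 -296.463  148.06 ] f [ 0.348 -0.805 -1.395] w 14.309130660766552
```

```bash
python3 nudge.py '[[[-1.4, 1.2, 10], [-0.003, 0.003, 0.006], 3], [[-1, 1, 20], [0, 0, 0], 3], [[0, 0, 18], [0, 0, 0], 3], [[0, 0, 9], [0, 0, 0], 3], [[0, 0, 3], [0, 0, 0], 3], [[0, 0, 0], [0, 0, 0], 3], [[0, 0, 0], [0, 0, 0], 3]]'; python3 go.py 371.1 -297.8 80 30.3 0.057
python3 - <<'E'
from h import *
w=viewer.get_image("wrist");s=viewer.get_image("scene")
cv2.imwrite("pics/w5.png",np.hstack([w[100:320,130:390],cv2.resize(s[90:200,170:300],(260,220),interpolation=2)]))
E
```

```text
clock: 16.05
eef_pos: [372.3, -298.9, 89.6]
tool_rot: [3.139, -0.059, 0.525]
force: [-0.4, -0.0, -1.0]
width: 14.7
gripper_force: 58.8
t [-1.09  -1.593  9.571] r [ 0.003 -0.002 -0.004] at [ 372.341 -298.892   89.622] f [-0.354 -0.014 -1.044] w 14.669885439770242
```

View pics/w5.png

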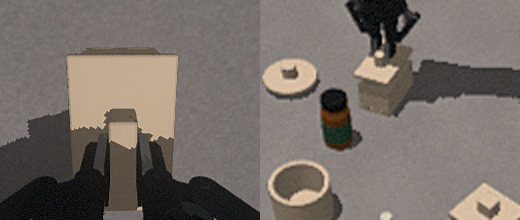

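```bash
python3 nudge.py '[[[-1, -1.6, 2], [0, 0, 0], 3], [[0, 0, 4], [0, 0, 0], 3], [[0, 0, 4], [0, 0, 0], 3], [[0, 0, 2], [0, 0, 0], 3], [[0, 0, 0], [0, 0, 0], 3]]' >/dev/null; python3 go.py 371.1 -297.8 70 30.3 0.057;  for i in 1 2 3 4; do python3 nudge.py '[[[0, 0, 1], [0, 0, 0], 3], [[0, 0, 0], [0, 0, 0], 3]]'|sed -n '2p;4p'; done
```

```text
t [-0.594  0.672  6.735] r [ 0.001 -0.001 -0.004] at [ 370.934 -297.111   76.757] f [-0.006 -1.103 -1.675] w 14.530814820324391
eef_pos: [371.2, -297.3, 76.1]
force: [-0.4, -0.1, -1.1]
eef_pos: [371.2, -297.2, 75.2]
force: [-0.0, -0.3, -2.1]
eef_pos: [371.3, -297.2, 74.1]
force: [0.5, -0.2, -0.7]
eef_pos: [371.3, -297.1, 73.1]
force: [0.8, 0.0, -1.0]
```

```bash
for i in 1 2; do python3 nudge.py '[[[0, 0, 1], [0, 0, 0], 3], [[0, 0, 0], [0, 0, 0], 3]]'|sed -n '2p;4p'; done; for i in 1 2; do python3 nudge.py '[[[0, 0, 0.5], [0, 0, 0], 3], [[0, 0, 0], [0, 0, 0], 3]]'|sed -n '2p;4p'; done
```

```text
eef_pos: [371.3, -297.1, 72.1]
force: [0.3, 0.1, -0.6]
eef_pos: [371.4, -297.1, 71.2]
force: [0.2, -0.5, -0.8]
eef_pos: [371.5, -297.1, 71.1]
force: [-1.0, 0.6, 4.7]
eef_pos: [371.5, -297.1, 70.9]
force: [-2.2, 0.8, 8.5]
```

```bash
python3 nudge.py '[[[0, 0, -0.4], [0, 0, 0], 3], [[0, 0, 0], [0, 0, 0], 17], [[0, 0, 0], [0, 0, 0], 24], [[0, 0, 0], [0, 0, 0], 35], [[0, 0, 0], [0, 0, 0], 45], [[0, 0, 0], [0, 0, 0], 45], [[0, 0, -10], [0, 0, 0], 45], [[0, 0, -25], [0, 0, 0], 45], [[0, 0, -25], [0, 0, 0], 45], [[0, 0, -15], [0, 0, 0], 45], [[0, 0, 0], [0, 0, 0], 45]]'; python3 go.py 496 -433 130 30.3
```

```text
clock: 19.35
eef_pos: [368.6, -300.3, 147.8]
tool_rot: [3.135, -0.06, 0.525]
force: [0.5, 0.1, -0.5]
width: 45.0
gripper_force: 0.0
t [ 42.525 178.578  21.545] r [ 0.006 -0.06  -0.004] at [ 368.624 -300.26   147.837] f [ 0.475  0.075 -0.498] w 45.02318617765253
```

```bash
python3 nudge.py '[[[5, 20, 0], [0.006, -0.06, -0.004], 60], [[9, 38, 0], [0, 0, 0], 60], [[9, 38, 0], [0, 0, 0], 60], [[9, 38, 0], [0, 0, 0], 60], [[7, 30, 10], [0, 0, 0], 60], [[4, 15, 10], [0, 0, 0], 60], [[0, 0, 0], [0, 0, 0], 60], [[0, 0, 0], [0, 0, 0], 60]]'; python3 go.py 496 -433 90 30.3
python3 - <<'E'
from det import *
detect(viewer.get_image("top"),cam("top"),{"jar_oblong":(382,246)},dict(Z,jar_oblong=63))
w=viewer.get_image("wrist");cv2.imwrite("pics/w6.png",w)
E
```

```text
clock: 20.15
eef_pos: [493.9, -431.2, 124.0]
tool_rot: [-3.135, 0.002, 0.529]
force: [-0.9, 0.7, 0.2]
width: 60.0
gripper_force: 0.0
t [ 0.981  2.835 33.999] r [-0.007  0.002 -0.   ] at [ 493.912 -431.202  124.02 ] f [-0.91   0.656  0.179] w 60.03831636466309
jar_oblong  x 391.0 y -285.6 deg 30.4 dims 65.6 65.2 r 484
```

View pics/w6.png

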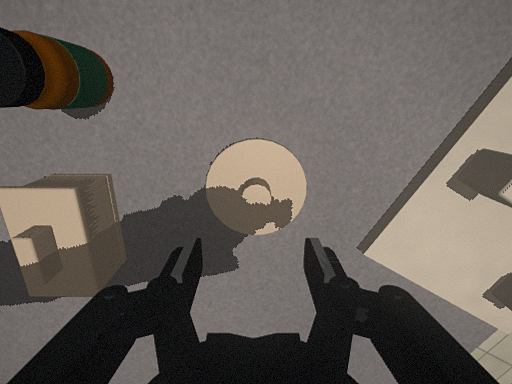

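```bash
python3 - <<'E'
from h import *
w=cast(cam("wrist"),[(257,138),(257,235.5),(206,187),(307,187)],18);print(w[:2].mean(0),w[2:].mean(0),np.linalg.norm(w[0]-w[1]))
E
python3 nudge.py '[[[0.5, 1.4, 15], [-0.007, 0.002, 0], 60], [[0.5, 1.4, 25], [0, 0, 0], 60], [[0, 0, 25], [0, 0, 0], 60], [[0, 0, 18], [0, 0, 0], 60], [[0, 0, 9], [0, 0, 0], 60], [[0, 0, 3], [0, 0, 0], 60], [[0, 0, 0], [0, 0, 0], 60]]'; python3 go.py 496 -433 25 30.3
```

```text
[ 496.0274801  -434.30912559   18.        ] [ 498.2436136  -432.37037899   18.        ] 100.1821518068456
clock: 20.95
eef_pos: [497.4, -434.2, 30.7]
tool_rot: [3.138, -0.001, 0.529]
force: [0.1, 0.2, 0.8]
width: 59.7
gripper_force: 0.0
t [-0.617 -1.717  5.662] r [ 0.003 -0.001  0.   ] at [ 497.387 -434.155   30.669] f [0.144 0.245 0.771] w 59.689559759551486
```

```bash
python3 nudge.py '[[[-0.4, -1.4, 3], [0.003, -0.001, 0], 60], [[0, 0, 2], [0, 0, 0], 55], [[0, 0, 0], [0, 0, 0], 40], [[0, 0, 0], [0, 0, 0], 14], [[0, 0, 0], [0, 0, 0], 14], [[0, 0, 0], [0, 0, 0], 14], [[0, 0, 0], [0, 0, 0], 14], [[0, 0, 0], [0, 0, 0], 14], [[0, 0, 0], [0, 0, 0], 14]]'; python3 go.py 496 -433 25 30.3
python3 nudge.py '[[[0, 0, -5], [0, 0, 0], 14], [[0, 0, -15], [0, 0, 0], 14], [[0, 0, -30], [0, 0, 0], 14], [[0, 0, -40], [0, 0, 0], 14], [[0, 0, -40], [0, 0, 0], 14], [[0, 0, -20], [0, 0, 0], 14], [[0, 0, 0], [0, 0, 0], 14]]'; python3 go.py 635.6 -140.4 170 30.3
```

```text
clock: 21.85
eef_pos: [496.4, -433.2, 25.7]
tool_rot: [3.141, 0.0, 0.529]
force: [-0.6, 0.8, 5.6]
width: 25.8
gripper_force: 59.1
t [-0.22  -0.404  0.659] r [0. 0. 0.] at [ 496.394 -433.238   25.659] f [-0.596  0.815  5.556] w 25.80186248394589
clock: 22.55
eef_pos: [498.0, -435.0, 179.8]
tool_rot: [3.134, -0.002, 0.529]
force: [0.4, 0.1, -1.3]
width: 25.7
gripper_force: 59.1
t [ 267.431 -185.028    8.904] r [ 0.008 -0.002  0.   ] at [ 498.009 -435.029  179.809] f [ 0.428  0.126 -1.342] w 25.660441803423577
```

```bash
python3 nudge.py '[[[15, -10, 0], [0.004, -0.002, 0], 14], [[33, -23, 0], [0.004, 0, 0], 14], [[35, -25, 0], [0, 0, 0], 14], [[35, -25, 0], [0, 0, 0], 14], [[35, -25, 0], [0, 0, 0], 14], [[35, -25, 0], [0, 0, 0], 14], [[35, -22, 0], [0, 0, 0], 14], [[28, -20, 10], [0, 0, 0], 14], [[16, -10, 10], [0, 0, 0], 14], [[0, 0, 10], [0, 0, 0], 14], [[0, 0, 0], [0, 0, 0], 14], [[0, 0, 0], [0, 0, 0], 14]]'; python3 go.py 635.6 -140.4 102 30.3
```

```text
clock: 23.75
eef_pos: [631.8, -141.0, 145.1]
tool_rot: [-3.134, 0.005, 0.526]
force: [0.2, -0.7, -1.2]
width: 25.6
gripper_force: 59.2
t [ 3.837  1.728 43.027] r [-0.008  0.005 -0.003] at [ 631.783 -141.007  145.059] f [ 0.159 -0.661 -1.25 ] w 25.57414856664029
```

Large rim is at 70, so contact is expected at TCP z ≈ 85.7.

```bash
python3 nudge.py '[[[2, 1, 10], [-0.008, 0.005, -0.003], 14], [[1.8, 0.7, 15], [0, 0, 0], 14], [[0, 0, 12], [0, 0, 0], 14], [[0, 0, 5], [0, 0, 0], 14], [[0, 0, 0], [0, 0, 0], 14], [[0, 0, 0], [0, 0, 0], 14]]'; python3 go.py 635.6 -140.4 90 30.3
python3 - <<'E'
from h import *
w=viewer.get_image("wrist");s=viewer.get_image("scene")
cv2.imwrite("pics/w7.png",np.hstack([w[60:320,110:400],cv2.resize(s[80:230,100:280],(312,260),interpolation=2)]))
E
```

```text
clock: 24.35
eef_pos: [637.5, -138.2, 103.8]
tool_rot: [3.141, -0.002, 0.532]
force: [-0.3, -0.3, -1.3]
width: 25.7
gripper_force: 59.2
t [-2.805  0.954 13.807] r [ 0.    -0.002  0.003] at [ 637.505 -138.17   103.813] f [-0.322 -0.317 -1.253] w 25.662482123134936
```

View pics/w7.png

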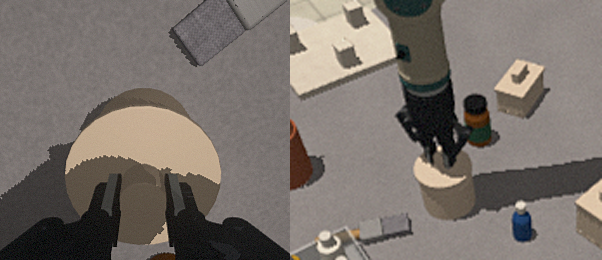

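```bash
python3 nudge.py '[[[-2.6, 0.9, 2], [0, -0.002, 0.003], 14], [[0, 0, 4], [0, 0, 0], 14], [[0, 0, 4], [0, 0, 0], 14], [[0, 0, 3], [0, 0, 0], 14], [[0, 0, 0], [0, 0, 0], 14]]' >/dev/null; python3 go.py 635.6 -140.4 85.7 30.3;  for i in 1 2 3 4; do python3 nudge.py '[[[0, 0, 1], [0, 0, 0], 14], [[0, 0, 0], [0, 0, 0], 14]]'|sed -n '2p;4p'; done
```

```text
t [0.016 0.783 4.267] r [-0.001  0.     0.   ] at [ 635.195 -139.735   89.968] f [-0.354  0.13  -2.287] w 25.370274381602155
eef_pos: [635.7, -140.0, 89.6]
force: [-0.3, 0.7, -0.5]
eef_pos: [635.6, -139.9, 88.7]
force: [-0.1, 0.0, -0.5]
eef_pos: [635.6, -139.9, 87.6]
force: [-0.1, 0.5, -1.2]
eef_pos: [635.6, -139.9, 86.6]
force: [0.3, -0.8, -1.0]
```

```bash
for i in 1 2 3; do python3 nudge.py '[[[0, 0, 0.5], [0, 0, 0], 14], [[0, 0, 0], [0, 0, 0], 14]]'|sed -n '2p;4p'; done
```

```text
eef_pos: [635.6, -139.9, 86.1]
force: [-0.2, -0.5, -1.8]
eef_pos: [635.7, -140.0, 85.7]
force: [-0.8, 0.6, -0.9]
eef_pos: [635.7, -140.0, 85.7]
force: [-1.3, -0.6, 2.7]
```

```bash
python3 nudge.py '[[[0, 0, 0], [0, 0, 0], 14], [[0, 0, 0], [0, 0, 0], 28], [[0, 0, 0], [0, 0, 0], 34], [[0, 0, 0], [0, 0, 0], 42], [[0, 0, 0], [0, 0, 0], 50], [[0, 0, 0], [0, 0, 0], 50], [[0, 0, -10], [0, 0, 0], 50], [[0, 0, -25], [0, 0, 0], 50], [[0, 0, -25], [0, 0, 0], 50], [[0, 0, -10], [0, 0, 0], 50], [[0, 0, 0], [0, 0, 0], 50]]'; python3 go.py 665.7 168.3 110 30.3
```

```text
clock: 27.45
eef_pos: [636.8, -140.3, 157.3]
tool_rot: [3.139, -0.003, 0.529]
force: [1.4, 0.7, 0.3]
width: 50.3
gripper_force: 0.0
t [ 180.545 -251.988   47.227] r [ 0.002 -0.003  0.   ] at [ 636.817 -140.339  157.255] f [1.371 0.72  0.262] w 50.2806288543665
```

```bash
python3 nudge.py '[[[12, -16, 0], [0.002, -0.003, 0], 50], [[24, -34, 0], [0, 0, 0], 50], [[26, -36, 0], [0, 0, 0], 50], [[26, -36, 0], [0, 0, 0], 50], [[26, -36, 0], [0, 0, 0], 50], [[26, -36, 0], [0, 0, 0], 50], [[26, -36, 10], [0, 0, 0], 50], [[14, -22, 20], [0, 0, 0], 50], [[0, 0, 15], [0, 0, 0], 50], [[0, 0, 0], [0, 0, 0], 50], [[0, 0, 0], [0, 0, 0], 50]]'; python3 go.py 665.7 168.3 26 30.3
python3 - <<'E'
from det import *
w=viewer.get_image("wrist");cv2.imwrite("pics/w8.png",w)
t=viewer.get_image("top");cv2.imwrite("pics/t8.png",t)
detect(t,cam("top"),{"jar_large":(304,147),"jar_oblong":(382,243),"jar_square":(222,228),"jar_small":(130,273)},dict(Z,jar_large=78,jar_oblong=63,jar_square=83))
E
```

```text
clock: 28.55
eef_pos: [663.4, 166.1, 109.6]
tool_rot: [-3.141, 0.005, 0.527]
force: [0.5, -0.5, -0.3]
width: 50.0
gripper_force: 0.0
t [ 3.525 -0.661 83.545] r [-0.001  0.005 -0.002] at [663.378 166.095 109.561] f [ 0.539 -0.452 -0.305] w 49.97816091665715
jar_large   x 635.9 y -140.1 deg 0.0 dims 99.1 100.0 r 651
jar_oblong  x 372.7 y -296.2 deg 30.2 dims 108.8 65.5 r 476
jar_square  x 446.4 y 82.9 deg 11.8 dims 82.6 82.2 r 454
jar_small none
```

View pics/w8.png

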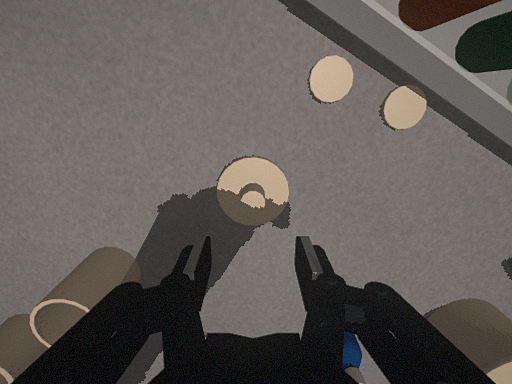

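```bash
python3 - <<'E'
from h import *
w=cast(cam("wrist"),[(253,155.5),(253,225.5),(217,190),(290,190)],18);print(w[:2].mean(0),np.linalg.norm(w[0]-w[1]),w[2:].mean(0))
E
python3 nudge.py '[[[1.5, 0, 15], [0, 0.005, -0.002], 50], [[1.5, -0.5, 25], [0, 0, 0], 50], [[0, 0, 25], [0, 0, 0], 50], [[0, 0, 10], [0, 0, 0], 50], [[0, 0, 4], [0, 0, 0], 50], [[0, 0, 0], [0, 0, 0], 50], [[0, 0, 0], [0, 0, 0], 50]]'; python3 go.py 665.7 168.3 25 30.3
```

```text
[666.90112973 167.32051409  18.        ] 68.3739778488185 [668.8926425  167.94954621  18.        ]
clock: 29.35
eef_pos: [667.1, 170.4, 32.7]
tool_rot: [-3.14, -0.004, 0.531]
force: [0.6, 0.2, 0.7]
width: 49.7
gripper_force: 0.0
t [-2.345  1.126  7.671] r [-0.001 -0.004  0.002] at [667.127 170.433  32.683] f [0.591 0.194 0.664] w 49.739488777210084
```

```bash
python3 nudge.py '[[[-1.8, 1, 4], [0, -0.004, 0.002], 50], [[0, 0, 3], [0, 0, 0], 50], [[0, 0, 0], [0, 0, 0], 40], [[0, 0, 0], [0, 0, 0], 30], [[0, 0, 0], [0, 0, 0], 10], [[0, 0, 0], [0, 0, 0], 10], [[0, 0, 0], [0, 0, 0], 10], [[0, 0, 0], [0, 0, 0], 10], [[0, 0, 0], [0, 0, 0], 10], [[0, 0, 0], [0, 0, 0], 10]]'; python3 go.py 665.7 168.3 25 30.3
python3 nudge.py '[[[0, 0, -5], [0, 0, 0], 10], [[0, 0, -15], [0, 0, 0], 10], [[0, 0, -30], [0, 0, 0], 10], [[0, 0, -40], [0, 0, 0], 10], [[0, 0, -40], [0, 0, 0], 10], [[0, 0, -15], [0, 0, 0], 10], [[0, 0, 0], [0, 0, 0], 10]]'; python3 go.py 366.4 308.5 170 30.3
```

```text
clock: 30.35
eef_pos: [665.1, 168.8, 24.5]
tool_rot: [-3.14, 0.001, 0.529]
force: [0.7, -1.2, 2.2]
width: 19.8
gripper_force: 58.6
t [ 0.205  0.746 -0.537] r [-0.002  0.001  0.   ] at [665.145 168.841  24.465] f [ 0.681 -1.191  2.238] w 19.849445342780474
clock: 31.05
eef_pos: [667.1, 168.9, 172.7]
tool_rot: [-3.141, -0.004, 0.529]
force: [0.3, -0.4, -0.0]
width: 19.5
gripper_force: 58.7
t [-189.195 -272.286    2.091] r [-0.    -0.004  0.   ] at [667.143 168.911 172.732] f [ 0.292 -0.372 -0.018] w 19.49993982982744
```

```bash
python3 nudge.py '[[[-9, -14, 0], [0, -0.004, 0], 10], [[-20, -28, 0], [0, 0, 0], 10], [[-23, -33, 0], [0, 0, 0], 10], [[-23, -33, 0], [0, 0, 0], 10], [[-23, -33, 0], [0, 0, 0], 10], [[-23, -33, 0], [0, 0, 0], 10], [[-23, -33, 0], [0, 0, 0], 10], [[-23, -33, 0], [0, 0, 0], 10], [[-16, -22, 0], [0, 0, 0], 10], [[-6, -10, 0], [0, 0, 0], 10], [[0, 0, 0], [0, 0, 0], 10], [[0, 0, 0], [0, 0, 0], 10]]'; python3 go.py 366.4 308.5 90 30.3
```

```text
clock: 32.25
eef_pos: [366.1, 307.5, 170.5]
tool_rot: [-3.141, 0.005, 0.528]
force: [0.2, 0.2, 0.4]
width: 19.7
gripper_force: 58.8
t [ 1.16  -0.629 80.517] r [-0.001  0.005 -0.001] at [366.107 307.524 170.522] f [0.182 0.166 0.447] w 19.708852843582676
```

```bash
python3 nudge.py '[[[0.5, -0.3, 10], [0, 0.005, -0.001], 10], [[0.5, -0.3, 25], [0, 0, 0], 10], [[0, 0, 25], [0, 0, 0], 10], [[0, 0, 12], [0, 0, 0], 10], [[0, 0, 5], [0, 0, 0], 10], [[0, 0, 0], [0, 0, 0], 10], [[0, 0, 0], [0, 0, 0], 10]]'; python3 go.py 366.4 308.5 78 30.3
python3 - <<'E'
from h import *
w=viewer.get_image("wrist");s=viewer.get_image("scene")
cv2.imwrite("pics/w9.png",np.hstack([w[60:320,110:400],cv2.resize(s[180:310,280:436],(312,260),interpolation=2)]))
E
```

```text
clock: 32.95
eef_pos: [366.2, 309.3, 94.5]
tool_rot: [-3.14, -0.001, 0.529]
force: [-0.2, -0.8, -1.2]
width: 19.7
gripper_force: 58.8
t [-0.24   0.809 16.455] r [-0.002 -0.001  0.   ] at [366.205 309.284  94.456] f [-0.162 -0.788 -1.225] w 19.71808809357978
```

View pics/w9.png

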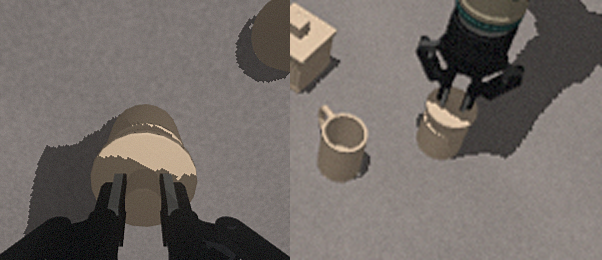

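The lid hangs centred over the small jar, with the mug well clear.

```bash
python3 nudge.py '[[[-0.3, 0.7, 4], [0, 0, 0], 10], [[0, 0, 5], [0, 0, 0], 10], [[0, 0, 4], [0, 0, 0], 10], [[0, 0, 2], [0, 0, 0], 10], [[0, 0, 0], [0, 0, 0], 10]]' >/dev/null; python3 go.py 366.4 308.5 74.5 30.3;  for i in 1 2 3 4; do python3 nudge.py '[[[0, 0, 1], [0, 0, 0], 10], [[0, 0, 0], [0, 0, 0], 10]]'|sed -n '2p;4p'; done
```

```text
t [1.151 0.489 3.935] r [-0.002  0.001  0.001] at [365.168 308.336  78.437] f [-0.15  -1.106 -0.297] w 19.767326926374515
eef_pos: [365.4, 308.5, 77.8]
force: [0.8, 0.4, -0.7]
eef_pos: [365.4, 308.5, 76.8]
force: [-0.1, 0.8, -1.2]
eef_pos: [365.3, 308.5, 75.8]
force: [0.8, -0.9, -0.7]
eef_pos: [365.4, 308.5, 74.8]
force: [0.4, 0.4, 0.1]
```

```bash
for i in 1 2; do python3 nudge.py '[[[0, 0, 0.5], [0, 0, 0], 10], [[0, 0, 0], [0, 0, 0], 10]]'|sed -n '2p;4p'; done
```

```text
eef_pos: [365.5, 308.5, 74.6]
force: [-0.4, -0.5, 3.0]
eef_pos: [365.5, 308.6, 74.4]
force: [0.1, -1.3, 7.6]
```

```bash
python3 nudge.py '[[[0, 0, -0.4], [0, 0, 0], 10], [[0, 0, 0], [0, 0, 0], 22], [[0, 0, 0], [0, 0, 0], 28], [[0, 0, 0], [0, 0, 0], 36], [[0, 0, 0], [0, 0, 0], 45], [[0, 0, 0], [0, 0, 0], 45], [[0, 0, -10], [0, 0, 0], 45], [[0, 0, -25], [0, 0, 0], 45], [[0, 0, -40], [0, 0, 0], 45], [[0, 0, -40], [0, 0, 0], 45], [[0, 0, -20], [0, 0, 0], 45], [[0, 0, 0], [0, 0, 0], 45]]'
python3 nudge.py '[[[10, -20, 0], [0, 0, 0], 45], [[20, -40, 0], [0, 0, 0], 45], [[20, -40, 0], [0, 0, 0], 45], [[20, -40, 0], [0, 0, 0], 45], [[20, -40, 0], [0, 0, 0], 45], [[10, -20, 0], [0, 0, 0], 45], [[0, 0, 0], [0, 0, 0], 45], [[0, 0, 0], [0, 0, 0], 45]]'
python3 - <<'E'
from det import *
t=viewer.get_image("top");s=viewer.get_image("scene")
detect(t,cam("top"),{"jar_large":(304,147),"jar_oblong":(382,243),"jar_square":(222,228),"jar_small":(130,271)},dict(Z,jar_large=78,jar_oblong=63,jar_square=83,jar_small=68))
cv2.imwrite("pics/f.png",np.hstack([t[120:300,80:430],cv2.resize(s[100:280,130:400],None,fx=1.5,fy=1.5)[:180] if 0 else s[100:280,130:420]]))
E
```

```text
clock: 35.95
eef_pos: [367.2, 309.5, 212.6]
tool_rot: [-3.138, -0.006, 0.53]
force: [0.3, 1.1, -0.2]
width: 45.3
gripper_force: 0.0
clock: 36.75
eef_pos: [350.4, 530.4, 208.4]
tool_rot: [-3.141, 0.003, 0.53]
force: [0.5, -0.5, 0.2]
width: 44.9
gripper_force: 0.0
jar_large   x 635.8 y -140.1 deg 0.0 dims 98.4 98.8 r 651
jar_oblong  x 372.7 y -296.1 deg 30.2 dims 107.4 64.6 r 476
jar_square  x 446.5 y 82.8 deg 12.0 dims 82.0 81.5 r 454
jar_small   x 365.4 y 308.7 deg 0.0 dims 66.1 66.6 r 478
```

View pics/f.png

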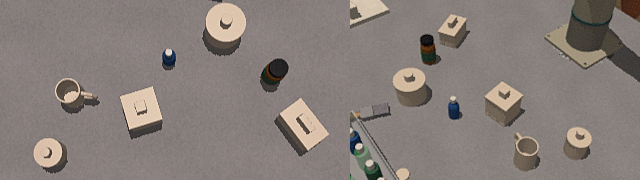

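All four lids sit level and aligned on their jars. Each lid's measured centre is within about 2.5 mm of where its jar stood, and the bottle and mug are untouched.

```bash
python3 -c "
from cell import ctrl, viewer, ticket;print(ticket.finish_job())"
```

```text
the job is handed in; nothing more can be done
None
```

All four lids are on their matching jars, seated and aligned within about 2.5 mm and 0.5°. The bottle and mug were left alone, and the job was handed in at about 37 s (limit 118 s); no verdict was shown.

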